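# Make the wax die ready: cover off, core combs in, cap locked

### The arm

A 6-joint arm with a two-finger parallel gripper is mounted at the origin on the work surface; the furniture and walls round the work are solid. World frame = base frame: x ahead of the robot, y to its left, z up, the work surface at z = 0. Lengths are in m, angles in rad, forces in N, time in s.
With the tool pointing down it reaches from about 0.35 to 0.925 m from the base axis. Payload 6.4 kg.
Tool frame: the origin (TCP) lies midway between the tips of the shut fingers; the grasp point (between the pads) lies 19 mm behind it (robot.tcp_to_grasp is the distance from the TCP to the grasp point, in m); z points along the fingers, y is the line along which they close (so a half turn about z gives the same grasp; the last joint's range is limited). The gripper opens to 85 mm and grips with 20 to 120 N. Pads are 22 mm wide; open, the fingers measure 114 mm over their backs; the gripper's body (76 mm by 85 mm) begins 54 mm behind the grasp point. The pads swing forward as they close: fully open they stand 13 mm farther back than shut.
Start: joints at [-1.411, 0.245, 1.558, -0, 1.339, -0.174], TCP at [0.213, -0.614, 0.196] pointing down, gripper open.
Joint ranges: [-3.13, 3.13], [-1.02, 2.26], [0.13, 2.54], [-0.95, 4.09], [0.21, 2.88], [-2.74, 2.74]. Speed limits (rad/s): [2.57, 2.57, 3.14, 3.14, 3.14, 3.14].

### API

Orientations are given as [roll, pitch, yaw] about the fixed x, y, z axes, in that order (R = Rz(yaw) Ry(pitch) Rx(roll)).
In Python, from rig import robot gives the robot as it stands. The module is installed in compiled form; this text tells all that it offers.
- The arm moves only by the tool drive_tool, never from a script. Its argument "steps" is text: rows parted by semicolons, each of 4 numbers parted by spaces: the shift along the world's x, y, z in cm, then the turn about the world's z in degrees. In form: x y z yaw; .... A call has 1 to 12 rows; each row is the pose to reach, as a shift and turn from the pose commanded when the call began; what a row does not reach only later rows make up. A row lasts 1/8 s, in which the tool goes at most 62.5 mm and 10.7 degrees, less where a joint would pass 70% of its speed; a pose out of reach is approached as far as the arm can. A call with a gripper value outside its range is refused whole. "grip" is the opening, from 0 (shut) to 1 (fully open), set as the call begins (left out, the last holds). The fingers move at their own pace and stop on an object; the grip force is fixed at half the most. Time passes only in rows, so rows that repeat a pose let the fingers close. It gives the time, the measured TCP pose, the force, the opening and the grip force at its end, in the units of the state.
- robot.sense(): the state, without advancing time (a new reading comes with each control period).
- robot.get_image(name): name is "scene" or "top" or "wrist"; returns (picture, depth): 480x640x3 uint8, red, green, blue; 480x640 float32, m along the optical axis (not along the pixel's ray), 0 where there is no reading.
- robot.camera_info(name): a dict with "fx", "fy", "cx", "cy" (pixels), "extrinsics" (4x4, takes a point from camera to world coordinates); the wrist camera has in their place "T_tool_cam" (4x4, takes a point from camera to tool coordinates, whose origin is the TCP and whose axes are the flange's). Camera axes: x right, y down, z forward; pixel columns grow to the right and rows downward; lengths in m; the calibration is good to about 2 mm. A picture is of the moment at which its call begins: read the wrist's pose just before it. camera_info takes no time and is no camera call.
- robot.sign_off(): hands the job in; it is judged then, once.
Trained networks look in the newest picture that a camera, given by its name, has taken for a name from the list of things; names that differ only in an ending like _2 or _b are one class to them, and where a whole thing is asked for, a point or a joint stands for the part that bears it (a point fixed in the world has none). Each returns a list of dicts, best first, with "conf" (0 to 1); they miss things now and then, are a little off and sometimes report something else, mostly with a low value. They report only what shows in the picture. A call takes as long as a camera call.
- robot.spot_in(target, camera): "extent" ([left, top, right, bottom] in pixels, round what is visible of it).
- robot.silhouettes(target, camera): "region" (480x640 bool, what is visible of it) and "extent" ([left, top, right, bottom] in pixels, round what is visible of it).
The state is a dict: "time_s": time; "joints": joint angles; "joint_velocities": joint speeds; "effort": joint torques, N m; "eef_pos": TCP position; "ee_rot": TCP orientation; "wrist_force": force on the tool from outside, world axes, zero at the start; "moment": the same for the moment, N m; "opening": finger opening in m; "grip_force": force on a finger pad.
Only numpy, scipy, OpenCV 4.12 (cv2) and the standard library are available. Lean on these libraries where they do the work, as an engineer would, in place of code of your own. Each camera call takes 0.05 s, during which the arm holds its last target. There are 200 camera calls.

### The job

Make the wax-injection die ready for the next shot. Lift its loose cover off by the knob and lay it, knob up, on the black rubber pad; then set every brass core comb that lies out fully home in a bay of its own in the die, each tooth in its slot; last of all put the steel cap over the die's T-shaped post, push it down and give it a quarter turn so that it stays locked under the cross-bar. Leave the other things on the bench where they are.

Things in the scene. Friction and masses are not known exactly. Their poses are not given: they have to be found in the camera images.
- die: aluminium wax die, fixed to the bench, 100 (x) x 202 (y) x 28 mm high. Origin: centre of its underside. Its half towards its -y end has three comb bays side by side, each a row of five slots; its +y end has the T-shaped bayonet post. Two fences 4 mm wide and 3 mm high run along its long edges beside the bays (92 mm apart)
- bay_0 (a point): centre of bay 0 on the die's top face, 28 mm above the bench: five slots at die x = -30, -15, 0, 15, 30 mm from here, each 8 (die x) x 33 (die y) mm, 22 mm deep. A comb fully home has its bar on the face, its origin 18 mm below this point, comb x along die x, either way round. Any comb fits any bay; bays lie 38 mm apart along die y
- bay_1 (a point): centre of bay 1 on the die's top face, 28 mm above the bench: five slots at die x = -30, -15, 0, 15, 30 mm from here, each 8 (die x) x 33 (die y) mm, 22 mm deep. A comb fully home has its bar on the face, its origin 18 mm below this point, comb x along die x, either way round. Any comb fits any bay; bays lie 38 mm apart along die y
- bay_2 (a point): centre of bay 2 on the die's top face, 28 mm above the bench: five slots at die x = -30, -15, 0, 15, 30 mm from here, each 8 (die x) x 33 (die y) mm, 22 mm deep. A comb fully home has its bar on the face, its origin 18 mm below this point, comb x along die x, either way round. Any comb fits any bay; bays lie 38 mm apart along die y
- post (a point): foot of the die's T-shaped post, on its top face. Post 10 mm thick; cross-bar 34 (die x) x 10 (die y) mm, underside 12.5 and top 19.5 mm above this point. Spring seat round it, 56 x 40 mm, top 7 mm above the face, sinks 7 mm at 0.8 N/mm (5.6 N), then solid. Cap enters with cap x along die x, is pushed down to the face, turned a quarter turn either way still pushed, then let go
- cover: loose grey cover plate 86 (x) x 116 (y) x 6 mm that lies over the three bays between the fences; origin: centre of its underside, z up. Black knob at its middle: neck 14 mm thick from z = 6 to 18 mm, head 24 mm in diameter from z = 18 to 36 mm. 200 g
- pad: black rubber pad, fixed flat on the bench, 105 (x) x 140 (y) x 3 mm; origin: centre of its underside. The cover belongs in its middle, turned either way
- comb_a: brass comb, 120 g (x0.8-1.3), stands on its teeth; may be absent (2 or 3 present). Origin: centre underside (tooth tips), z up, x along the bar. Five teeth 18 mm long at x = -30, -15, 0, 15, 30 mm, 5 (x) x 30 (y) mm, last 4 mm tapered to 3 x 27. Bar 68 (x) x 30 (y) mm, z 18 to 28 mm. Black grip rib on it, z 28 to 58 mm, 12 (x) x 22 (y) mm: pinch across the 12 mm. Half-turn symmetric
- comb_b: brass comb, 120 g (x0.8-1.3), stands on its teeth; may be absent (2 or 3 present). Origin: centre underside (tooth tips), z up, x along the bar. Five teeth 18 mm long at x = -30, -15, 0, 15, 30 mm, 5 (x) x 30 (y) mm, last 4 mm tapered to 3 x 27. Bar 68 (x) x 30 (y) mm, z 18 to 28 mm. Black grip rib on it, z 28 to 58 mm, 12 (x) x 22 (y) mm: pinch across the 12 mm. Half-turn symmetric
- comb_c: brass comb, 120 g (x0.8-1.3), stands on its teeth; may be absent (2 or 3 present). Origin: centre underside (tooth tips), z up, x along the bar. Five teeth 18 mm long at x = -30, -15, 0, 15, 30 mm, 5 (x) x 30 (y) mm, last 4 mm tapered to 3 x 27. Bar 68 (x) x 30 (y) mm, z 18 to 28 mm. Black grip rib on it, z 28 to 58 mm, 12 (x) x 22 (y) mm: pinch across the 12 mm. Half-turn symmetric
- cap: loose steel cap, 80 g: disc 70 mm across, 10 mm thick, slot 44 (cap x) x 14 (cap y) mm through its middle; arch handle over it, bar along cap y 12 (x) x 62 (y) mm, z 35 to 49 mm, open below between legs 44 mm apart. Origin: centre underside, z up. Origin above die face: on the spring seat 6 mm; pushed home 0; locked 2.5 mm, pressed up under the cross-bar, handle bar along die x
- wax_rod: bystander: loose brown wax rod, 13 x 59 x 12 mm, to be left alone
- fitting: bystander: loose tangle of violet wax fittings, 48 x 60 x 23 mm, to be left alone

How it is judged:
By the outcome, as a careful person would: the job done as asked, in the order asked, and still so for the second after the job is handed in, with the robot touching nothing.
Of comb_a, comb_b, comb_c only 2 to 3 are there at a start; the rules pass over those that are not, and their reading is None.
At some moment in a run one of comb_a, comb_b, comb_c, cap may be knocked a few centimetres aside while the robot is not near it.
It also fails if it takes over 210 s, if anything falls off the work surface, if the arm or the gripper's body presses on something with over 40 N, if the wrist force passes 120 N, or if a joint passes its speed limit or range.

## Working session

There is one attempt and no reset: what is moved stays moved. The work goes in short steps, Python scripts to look and compute and a tool call to move; the robot and the scene stay as the last step left them, time stands still between calls to the robot, and variables do not carry over. Pictures are saved under pics/ and viewed, at most 17 in all, crops included, and the job is handed in when it is done.

Besides the shell and the picture viewer there is one more tool, called as name(argument=value, ...), one argument or row to a line, values as JSON. drive_tool: Moves the arm, as the interface text tells. Its arguments: {"type":"object","properties":{"steps":{"type":"string"},"grip":{"type":"number"}},"required":["steps"]}

```bash
mkdir -p pics
cat > h.py <<'E'
import numpy as np, cv2
from rig import robot
from scipy.spatial.transform import Rotation as R
def look(cam,save=None):
    s=robot.sense(); im,d=robot.get_image(cam); ci=robot.camera_info(cam)
    if cam=='wrist':
        T=np.eye(4);T[:3,:3]=R.from_euler('xyz',s['ee_rot']).as_matrix();T[:3,3]=s['eef_pos']
        T=T@np.array(ci['T_tool_cam'])
    else: T=np.array(ci['extrinsics'])
    v,u=np.mgrid[:480,:640]
    P=np.stack([(u-ci['cx'])/ci['fx']*d,(v-ci['cy'])/ci['fy']*d,d],-1)@T[:3,:3].T+T[:3,3]
    P[d==0]=np.nan
    if save: cv2.imwrite('pics/'+save,im[...,::-1])
    return im,P
def rect(P,m,zlo,zhi):
    """min-area rect of points in mask and height band: centre, size, angle of long side (deg)"""
    with np.errstate(invalid='ignore'): k=m&(P[...,2]>zlo)&(P[...,2]<zhi)
    p=P[k]
    if len(p)<10: return None
    c,(w,h),a=cv2.minAreaRect((p[:,:2]*1000).astype(np.float32))
    if h>w: w,h,a=h,w,a+90
    return np.round(c,1),round(w,1),round(h,1),round((a+90)%180-90,1),round(float(np.median(p[:,2])*1000),1),len(p)
E
python3 - <<'E'
from h import *
print(robot.sense())
im,P=look('top','top.png'); 
for n in ['die','cover','pad','comb_a','cap','wax_rod','fitting']:
    for r in robot.silhouettes(n,'top'):
        m=r['region']; print(n,round(r['conf'],2),np.round(r['extent']),rect(P,m,-.01,.2), np.round(np.nanpercentile(P[m][:,2],[5,50,95])*1000))
look('scene','scene.png')
E
```

```text
{'time_s': 0.0, 'joints': array([-1.41108610e+00,  2.45810759e-01,  1.55905244e+00, -2.72538005e-05,
        1.33870212e+00, -1.74076836e-01]), 'joint_velocities': array([ 6.75616975e-04, -1.01934552e-03,  1.12734262e-03,  4.18719202e-04,
       -5.46043324e-05, -9.66062720e-04]), 'effort': array([ 2.20321517e-04, -4.29509926e+01, -3.26126683e+01, -7.70240831e-05,
        5.30744117e-03, -1.75058656e-06]), 'eef_pos': array([ 0.21286343, -0.61347412,  0.19446186]), 'ee_rot': array([-3.13964521e+00, -3.15553584e-04,  3.33793048e-01]), 'wrist_force': array([-0.11690559,  0.62575675,  0.21947037]), 'moment': array([-0.01372976, -0.02918274,  0.00210747]), 'grip_force': 0.0, 'opening': 0.0855043307746916}
die 0.91 [255. 181. 314. 274.] (array([499.2, 181.9]), 204.2, 106.0, -15.4, 29.4, 1930) [22. 29. 38.]
cover 0.79 [264. 177. 311. 234.] (array([537.1, 170.3]), 118.7, 88.5, -16.8, 34.3, 1893) [29. 34. 42.]
pad 0.63 [254. 178. 315. 269.] (array([496.7, 180.3]), 200.8, 105.6, -17.3, 29.5, 1912) [23. 30. 38.]
pad 0.58 [204. 268. 276. 326.] (array([331.5, 284.1]), 141.0, 105.9, -79.2, 3.1, 2724) [-2.  3.  8.]
comb_a 0.79 [425. 253. 455. 269.] (array([ 402.7, -178.6]), 67.7, 29.2, 74.6, 28.9, 357) [23. 29. 58.]
comb_a 0.75 [214. 227. 224. 255.] (array([463.8, 326.6]), 67.5, 29.3, 2.2, 28.6, 376) [24. 29. 59.]
comb_a 0.66 [209. 190. 232. 218.] (array([557. , 327.7]), 66.2, 37.0, -41.5, 28.7, 387) [23. 29. 58.]
comb_a 0.4 [253. 186. 313. 272.] (array([495.4, 180.2]), 195.3, 100.0, -15.7, 29.6, 1653) [24. 30. 39.]
cap 0.57 [428. 207. 457. 237.] (array([ 500.1, -198.1]), 68.3, 66.2, -1.5, 11.5, 626) [ 5. 12. 51.]
cap 0.55 [185. 173. 212. 190.] (array([604.7, 381.5]), 56.7, 41.6, -88.5, 14.2, 237) [ 4. 14. 23.]
wax_rod 0.71 [436. 164. 462. 174.] (array([ 618.8, -211.1]), 63.2, 19.3, -83.6, 9.0, 181) [-3.  9. 14.]
fitting 0.68 [184. 172. 212. 190.] (array([604.5, 382.6]), 59.9, 43.4, 89.8, 12.1, 298) [-2. 12. 23.]
```

View pics/top.png

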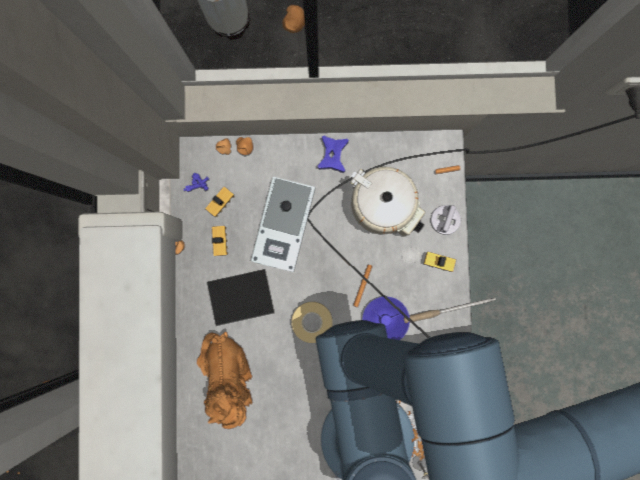

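View pics/scene.png

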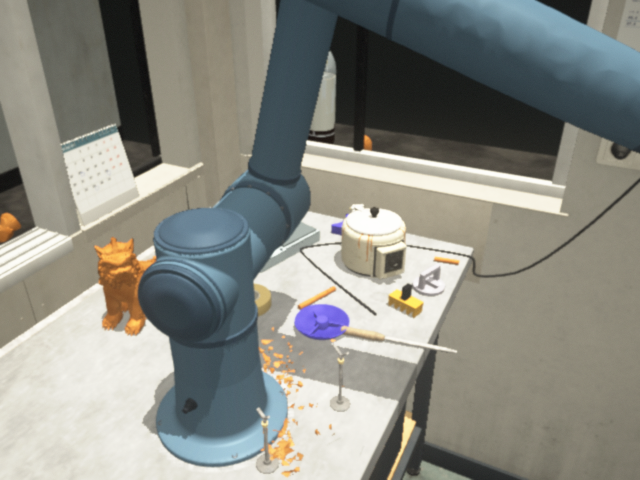

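The top view shows the die at (285,220) with its cover at the far end and the pad at (240,297). Three combs lie at (440,260), (220,240) and (220,202), and the cap at (445,218). A wax pot at (385,200) stands in between. I'll check its height and the reach before moving.

Run:
```python
from h import *
im,P=look('top')
print('pot', np.nanmax(P[165:240,345:425,2]), np.nanmax(P[120:330,180:335,2]),'col',np.nanmax(P[220:300,175:185,2]),P[215,150])
def show(r): print(r)
# knob points
for k in [(1),]:
    sub=np.zeros((480,640),bool); sub[195:220,275:300]=1; print('knob',rect(P,sub,.055,.08))
T=np.array(robot.camera_info('wrist')['T_tool_cam']);print(T.round(3),robot.tcp_to_grasp)
for n,(a,b) in dict(bear=(395,225),ring=(320,311),lion_top=(340,215)).items(): print(n,P[a,b])
```

```text
pot 0.14939940908982208 0.9064900278681876 col 0.9243907402517124 [0.42780368 0.21734882 0.95261226]
knob (array([536.5, 168.9]), 21.1, 20.7, -2.9, 64.1, 86)
[[ 0.    -0.948 -0.318  0.082]
 [ 1.     0.    -0.    -0.   ]
 [ 0.    -0.318  0.948 -0.177]
 [ 0.     0.     0.     1.   ]] 0.0187
bear [0.14178102 0.29482201 0.17214233]
ring [0.2748937  0.12126879 0.00558439]
lion_top [0.24277037 0.33026085 0.08152684]
```

drive_tool(
  steps="0 0 6 0; 0 0 12 0; 3 6 15 0; 6 12 18 0; 9 18 18 0; 12 24 18 0; 14 30 18 0; 16 36 18 0",
  grip=1,
)

```text
time_s: 1.5
eef_pos: [0.3632, -0.2813, 0.3757]
ee_rot: [3.141, -0.001, 0.333]
wrist_force: [1.5, 0.8, 0.2]
opening: 0.0854
grip_force: 0.0
```

Run:
```python
from h import *
np.set_printoptions(precision=2,suppress=True)
im,P=look('top','top2.png')
for r in (100,150,180,200,225,300,400):
    print(r,[tuple(P[r,c].round(2).tolist()) for c in (60,100,130,150,165,178,190)])
print(np.array(robot.camera_info('top')['extrinsics']))
im,P=look('wrist','w1.png'); print(robot.sense()['wrist_force'])
for n in ['comb_a','cap']:
    for r in robot.silhouettes(n,'wrist'): print(n,r['conf'],rect(P,r['region'],-.01,.2))
```

```text
100 [(0.61, 0.43, 0.64), (0.65, 0.42, 0.5), (0.7, 0.42, 0.36), (0.72, 0.41, 0.28), (0.72, 0.38, 0.28), (nan, nan, nan), (0.76, 0.37, 0.13)]
150 [(0.58, 0.48, 0.51), (0.61, 0.48, 0.35), (0.61, 0.43, 0.33), (0.63, 0.42, 0.24), (0.66, 0.42, 0.13), (0.68, 0.42, 0.01), (0.68, 0.4, 0.0)]
180 [(0.56, 0.56, 0.34), (0.56, 0.49, 0.33), (0.58, 0.48, 0.19), (0.6, 0.47, 0.07), (0.61, 0.46, -0.0), (0.61, 0.43, -0.01), (0.61, 0.4, -0.0)]
200 [(0.56, 0.66, 0.11), (0.55, 0.56, 0.13), (0.55, 0.5, 0.14), (0.56, 0.48, 0.06), (0.56, 0.46, -0.0), (0.56, 0.43, -0.0), (0.56, 0.4, 0.0)]
225 [(0.5, 0.66, 0.11), (0.42, 0.26, 0.95), (0.42, 0.23, 0.95), (0.42, 0.22, 0.95), (0.42, 0.21, 0.95), (0.42, 0.21, 0.91), (0.5, 0.4, -0.0)]
300 [(0.34, 0.66, 0.11), (0.37, 0.25, 0.95), (0.37, 0.23, 0.95), (0.36, 0.22, 0.95), (0.36, 0.21, 0.95), (0.33, 0.43, 0.0), (0.33, 0.4, 0.01)]
400 [(0.19, 0.52, 0.42), (0.29, 0.25, 0.95), (0.29, 0.23, 0.95), (0.29, 0.22, 0.96), (0.29, 0.21, 0.95), (0.1, 0.43, -0.0), (0.1, 0.41, -0.0)]
[[-0.03 -1.    0.07  0.38]
 [-1.    0.03 -0.    0.09]
 [-0.   -0.07 -1.    1.39]
 [ 0.    0.    0.    1.  ]]
[ 1.08 -1.32  0.03]
comb_a 0.79 (array([ 399.5, -174.3]), 72.9, 34.6, 73.0, 26.9, 1272)
cap 0.56 (array([ 499.6, -199.1]), 70.3, 68.4, -25.9, 9.2, 2251)
```

View pics/top2.png

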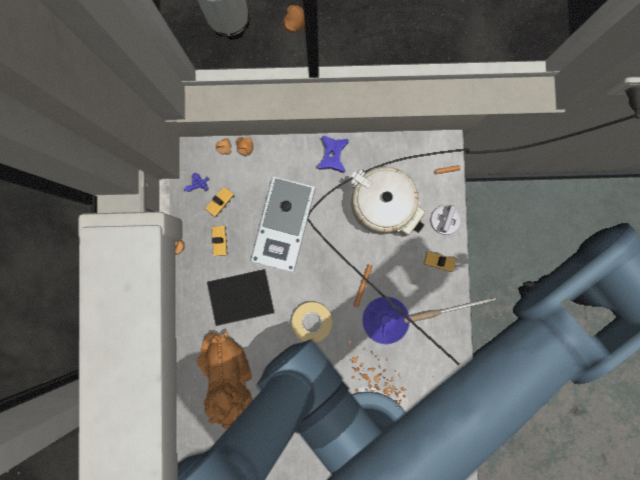

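Run:
```python
from h import *
im,P=look('scene')
p=P.reshape(-1,3)
print(np.array(robot.camera_info('scene')['extrinsics']).round(2))
for a,b in ((.2,.5),(.5,.7),(.7,.9),(.9,1.3)):
  k=(p[:,0]<.45)&(p[:,0]>-.2)&(p[:,1]>.15)&(p[:,1]<.6)&(p[:,2]>a)&(p[:,2]<b)
  print(a,k.sum(), np.nanpercentile(p[k],[0,5,50,95,100],axis=0).round(2).tolist() if k.sum() else '')
im,P=look('top')
q=P[210:480,60:200].reshape(-1,3); k=q[:,2]>.3
print(np.nanpercentile(q[k],[0,1,5,50,99],axis=0).round(2).tolist())
h,e=np.histogram(q[:,2],20); print(h,e.round(2))
```

```text
[[ 0.45 -0.44  0.78 -0.52]
 [-0.89 -0.22  0.4  -0.43]
 [-0.01 -0.87 -0.49  0.7 ]
 [ 0.    0.    0.    1.  ]]
0.2 13382 [[0.09, 0.15, 0.2], [0.1, 0.16, 0.21], [0.15, 0.5, 0.35], [0.33, 0.56, 0.49], [0.37, 0.58, 0.5]]
0.5 6917 [[0.07, 0.15, 0.5], [0.08, 0.16, 0.51], [0.11, 0.19, 0.55], [0.17, 0.5, 0.6], [0.19, 0.54, 0.61]]
0.7 0 
0.9 0 
[[0.15, 0.21, 0.3], [0.16, 0.21, 0.41], [0.19, 0.21, 0.72], [0.33, 0.24, 0.95], [0.43, 0.51, 0.96]]Traceback (most recent call last):
  File "<stdin>", line 11, in <module>
    bin_edges, uniform_bins = _get_bin_edges(a, bins, range, weights)
                              ~~~~~~~~~~~~~~^^^^^^^^^^^^^^^^^^^^^^^^^
    first_edge, last_edge = _get_outer_edges(a, range)
                            ~~~~~~~~~~~~~~~~^^^^^^^^^^
    raise ValueError(
        f"autodetected range of [{first_edge}, {last_edge}] is not finite")
ValueError: autodetected range of [nan, nan] is not finite
```

drive_tool(
  steps="2 6 0 4; 4 12 0 9; 6 18 0 14; 8 24 0 19; 10 30 0 24; 12 36 -2 29; 13 42 -6 31; 13 42 -10 31; 13 42 -10 31; 13 42 -10 31",
)

```text
time_s: 3.05
eef_pos: [0.494, 0.1354, 0.2773]
ee_rot: [3.14, -0.001, 0.873]
wrist_force: [0.5, -0.1, 0.9]
opening: 0.0853
grip_force: 0.0
```

Run:
```python
from h import *
s=robot.sense();print(s['eef_pos'],np.degrees(s['ee_rot']),s['time_s'])
im,P=look('wrist','w2.png')
for n in ['die','cover','comb_a','pad']:
    for r in robot.silhouettes(n,'wrist'): print(n,round(r['conf'],2),r['extent'],rect(P,r['region'],-.01,.2), rect(P,r['region'],.062,.09))
```

```text
[0.49398958 0.13540764 0.27725721] [ 1.79904814e+02 -6.35213734e-02  5.00064915e+01] 3.05
die 0.72 [186.3, 66.6, 388.3, 229.0] (array([498.3, 179.7]), 205.2, 106.2, -14.5, 27.4, 7788) None
cover 0.72 [252.8, 75.2, 383.1, 191.6] (array([535.3, 170.9]), 115.9, 86.9, -16.5, 32.8, 8796) (array([536. , 171.9]), 21.2, 21.0, 51.0, 63.0, 310)
comb_a 0.95 [388.4, 368.9, 423.2, 425.8] (array([ 395.5, -191.7]), 101.7, 32.4, 71.5, 26.9, 1156) None
comb_a 0.78 [198.7, 0.0, 269.2, 18.0] (array([545.9, 324.3]), 75.0, 16.7, -41.9, 26.6, 1305) None
comb_a 0.62 [134.6, 24.9, 202.4, 98.9] (array([461. , 335.5]), 70.2, 43.1, 2.9, 26.9, 2484) None
pad 0.85 [48.7, 96.4, 197.2, 240.4] (array([329.3, 286.4]), 142.2, 107.9, -78.9, 1.8, 10616) None
```

View pics/w2.png

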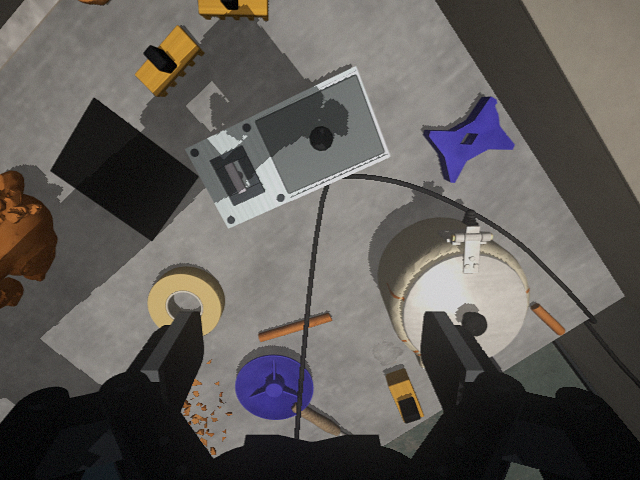

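drive_tool(
  steps="2.1 1.8 -5 0; 4.2 3.6 -10 0; 4.2 3.6 -13 0; 4.2 3.6 -13 0; 4.2 3.6 -18 0; 4.2 3.6 -22 0; 4.2 3.6 -23.8 0; 4.2 3.6 -23.8 0; 4.2 3.6 -23.8 0",
)

```text
time_s: 4.42
eef_pos: [0.5368, 0.1729, 0.04]
ee_rot: [3.139, -0.003, 0.875]
wrist_force: [-0.1, -0.3, -0.0]
opening: 0.0851
grip_force: 0.0
```

drive_tool(
  steps="0 0 0 0; 0 0 0 0; 0 0 0 0; 0 0 0 0; 0 0 0 0; 0 0 0 0",
  grip=0,
)

```text
time_s: 5.18
eef_pos: [0.5348, 0.1728, 0.0375]
ee_rot: [-3.142, 0.0, 0.875]
wrist_force: [0.5, 0.3, 0.1]
opening: -0.0004
grip_force: 0.0
```

```bash
python3 - <<'E'
from h import *
s=robot.sense();print(s['eef_pos'],np.degrees(s['ee_rot']),s['opening'])
im,P=look('wrist','w3.png')
for r in robot.silhouettes('cover','wrist'): print(round(r['conf'],2),r['extent'],rect(P,r['region'],-.01,.2), rect(P,r['region'],.055,.09))
look('top','top3.png')
for r in robot.silhouettes('cover','top'): print(r['conf'],r['extent'])
E
python3 -c "
import cv2,numpy as np
a=cv2.imread('pics/w3.png');b=cv2.imread('pics/top3.png')[120:340,160:400]
b=cv2.resize(b,(524,480));cv2.imwrite('pics/c3.png',cv2.resize(np.hstack([a,b]),(800,330)))"
```

```text
[0.53477338 0.17275794 0.03745201] [-1.79998065e+02  2.65069101e-03  5.01256661e+01] -0.00035594398943818514
0.7 [47.1, 134.5, 455.5, 403.8] (array([484.9, 173.3]), 230.8, 122.5, -15.7, 27.1, 25182) None
0.61 [179.7, 157.6, 449.0, 362.3] (array([534.6, 170. ]), 119.3, 89.9, -16.8, 32.8, 29434) (array([538.4, 175.7]), 25.3, 14.1, -40.8, 61.8, 1010)
```

View pics/c3.png

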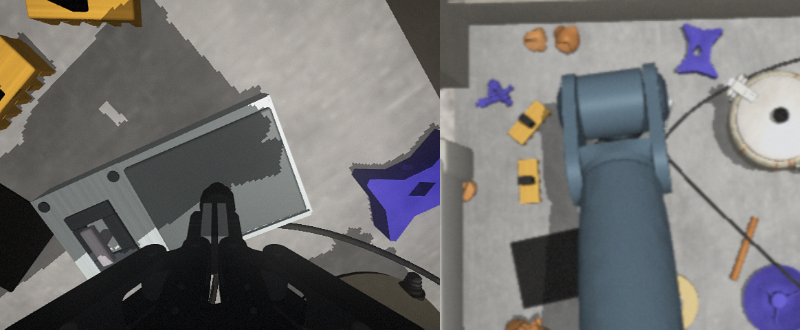

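```bash
python3 -c "
import cv2
a=cv2.imread('pics/w3.png')[230:450,220:400];cv2.imwrite('pics/c4.png',cv2.resize(cv2.convertScaleAbs(a,alpha=2,beta=20),None,fx=2.7,fy=2.7))"
```

```text
(no output)
```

View pics/c4.png

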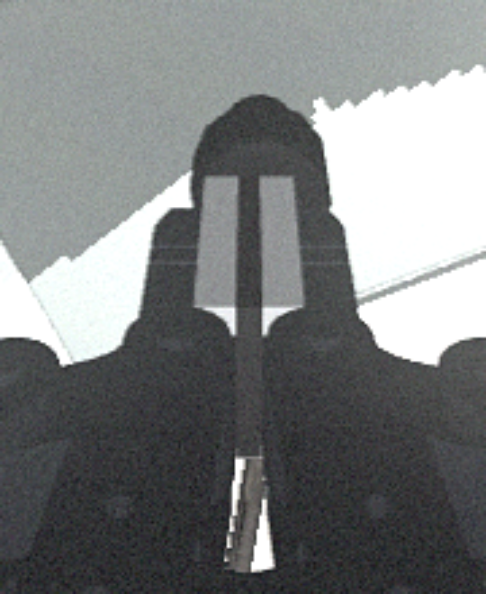

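Run:
```python
from h import *
im,P=look('wrist')
for r in range(266,345,6): print(r,(P[r,315]*1000).round(0), (P[r,304]*1000).round(0),(P[r,322]*1000).round(0))
```

```text
266 [540. 177.  34.] [535. 180.  33.] [542. 174.  33.]
272 [543. 181.  53.] [538. 183.  50.] [545. 178.  53.]
278 [543. 181.  60.] [538. 183.  57.] [545. 179.  60.]
284 [542. 179.  62.] [538. 182.  61.] [544. 177.  62.]
290 [540. 177.  62.] [536. 180.  61.] [543. 176.  63.]
296 [543. 181.  77.] [539. 183.  77.] [545. 179.  77.]
302 [543. 181.  82.] [539. 183.  82.] [545. 179.  81.]
308 [543. 181.  87.] [540. 183.  87.] [545. 179.  87.]
314 [543. 181.  91.] [540. 184.  92.] [544. 179.  90.]
320 [543. 181.  95.] [540. 183.  95.] [545. 179.  95.]
326 [543. 181.  99.] [539. 183.  98.] [544. 179.  98.]
332 [543. 181. 103.] [nan nan nan] [544. 179. 103.]
338 [543. 181. 107.] [540. 183. 106.] [544. 179. 105.]
344 [542. 181. 109.] [540. 183. 109.] [544. 179. 110.]
```

The view shows the fingers shut above the knob. The visible tips end at z≈74 while the TCP reads 37, and the knob top is at 62. I'll open and descend in small steps with force checks, going by what the camera shows.

drive_tool(
  steps="0 0 0 0; 0 0 0 0; 0 0 0 0; 0 0 0 0; 0 0 0 0; 0 0 0 0",
  grip=1,
)

```text
time_s: 6.18
eef_pos: [0.5348, 0.1728, 0.0375]
ee_rot: [-3.142, 0.0, 0.875]
wrist_force: [-0.3, 0.7, -0.1]
opening: 0.0854
grip_force: 0.0
```

Run:
```python
from h import *
s=robot.sense();print(s['eef_pos'],s['opening'])
im,P=look('wrist','w4.png')
for r in robot.silhouettes('cover','wrist'): print(round(r['conf'],2),rect(P,r['region'],-.01,.2), rect(P,r['region'],.055,.09))
T=np.eye(4);T[:3,:3]=R.from_euler('xyz',s['ee_rot']).as_matrix();T[:3,3]=s['eef_pos']
q=(P-T[:3,3])@T[:3,:3]
k=(np.abs(q[...,0])<.02)&(np.abs(q[...,1])<.07)&(np.abs(q[...,1])>.03)&(q[...,2]<-.005)
for sg in (1,-1):
    p=q[k&(np.sign(q[...,1])==sg)]; print(sg,len(p),np.percentile(p,[1,50,99],axis=0).round(4))
```

```text
[0.53477825 0.17276809 0.03748295] 0.08540337072970262
0.75 (array([534.5, 169.9]), 118.7, 89.7, -16.4, 32.8, 33618) (array([546.6, 162.1]), 52.5, 23.6, -41.1, 62.4, 2134)
1 18825 [[-0.0092  0.0306 -0.1212]
 [ 0.0112  0.0525 -0.1011]
 [ 0.0178  0.0694 -0.0517]]
-1 18329 [[-0.0093 -0.0693 -0.1218]
 [ 0.0111 -0.052  -0.1009]
 [ 0.0178 -0.0306 -0.0519]]
```

View pics/w4.png

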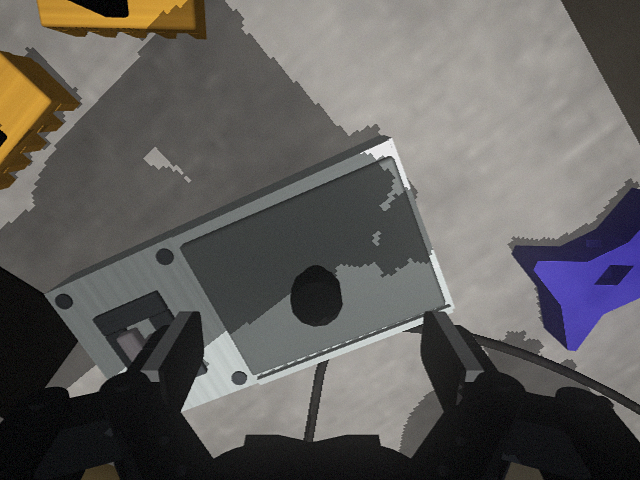

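The open tips sit about 52 mm behind the reported TCP, where 13 mm was stated. So the effective grasp point is about 57 mm above the reported TCP z, and I'll use that from here on.

drive_tool(
  steps="0 0 -1 0; 0 0 -2 0; 0 0 -3 0; 0 0 -3.8 0; 0 0 -3.8 0; 0 0 -3.8 0",
)

```text
time_s: 7.02
eef_pos: [0.5351, 0.1728, -0.0003]
ee_rot: [3.141, -0.0, 0.875]
wrist_force: [0.9, -0.5, -0.3]
opening: 0.0855
grip_force: 0.0
```

drive_tool(
  steps="0 0 0 0; 0 0 0 0; 0 0 0 0; 0 0 0 0; 0 0 0 0; 0 0 0 0",
  grip=0,
)

```text
time_s: 7.78
eef_pos: [0.5353, 0.1727, -0.0]
ee_rot: [3.141, -0.001, 0.875]
wrist_force: [-0.9, -0.7, 4.5]
opening: 0.0223
grip_force: 58.7
```

drive_tool(
  steps="0 0 1 0; 0 0 2.5 0; 0 0 6 0; 0 0 10 0; -3 2 12 -10; -6.5 4 12 -20; -10 6 12 -30; -13 7.5 12 -40; -16.5 9 12 -50; -20.5 11.2 12 -60; -20.5 11.2 12 -62.4; -20.5 11.2 12 -62.4",
)

```text
time_s: 9.28
eef_pos: [0.3295, 0.285, 0.1201]
ee_rot: [-3.141, -0.001, -0.213]
wrist_force: [0.7, 0.2, -2.0]
opening: 0.0222
grip_force: 59.0
```

Run:
```python
from h import *
s=robot.sense();print(s['eef_pos'],np.degrees(s['ee_rot']),s['opening'],s['wrist_force'])
im,P=look('wrist','w5.png')
for n in ('cover','pad'):
  for r in robot.silhouettes(n,'wrist'): print(n,round(r['conf'],2),rect(P,r['region'],-.01,.04), rect(P,r['region'],.1,.19))
look('top','top5.png')
for r in robot.silhouettes('pad','top'): print(r['conf'],r['extent'])
```

```text
[0.32947715 0.28499671 0.12013324] [-1.79965248e+02 -4.29896885e-02 -1.21918868e+01] 0.022158688439455825 [ 0.66588087  0.19269804 -1.96818644]
cover 0.65 (array([244.6, 304.7]), 239.4, 180.5, -79.2, -0.7, 243) (array([328.7, 285.5]), 116.1, 86.5, -78.8, 153.0, 38788)
cover 0.31 (array([431.1, 194. ]), 112.8, 69.7, 74.6, 27.2, 15559) None
pad 0.77 (array([360.2, 292.1]), 141.6, 44.6, -78.8, 1.8, 10111) None
pad 0.71 (array([428. , 194.7]), 113.6, 64.9, 75.4, 27.2, 15558) None
pad 0.18 (array([459.9, 335.4]), 63.8, 42.3, 2.5, 26.7, 4105) None
0.87 [235.4, 268.3, 274.1, 315.1]
```

View pics/w5.png

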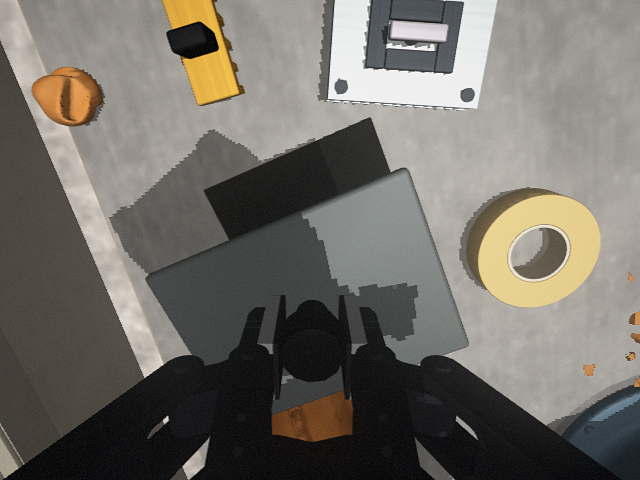

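drive_tool(
  steps="0.15 0 -4 0; 0.15 0 -8 0; 0.15 0 -11 0; 0.15 0 -13 0; 0.15 0 -14 0; 0.15 0 -14.5 0; 0.15 0 -14.6 0; 0.15 0 -14.6 0",
)

```text
time_s: 10.52
eef_pos: [0.3316, 0.2847, -0.0251]
ee_rot: [3.14, 0.001, -0.214]
wrist_force: [-5.0, -4.1, 8.5]
opening: 0.0222
grip_force: 60.1
```

drive_tool(
  steps="0 0 0 0; 0 0 0 0; 0 0 0 0; 0 0 0 0; 0 0 3 0; 0 0 7 0; 0 0 12 0; 2 -2 18 0; 5 -4 22 0; 8 -6 22 0; 8 -6 22 0",
  grip=1,
)

```text
time_s: 11.9
eef_pos: [0.4128, 0.2237, 0.1941]
ee_rot: [-3.141, -0.001, -0.217]
wrist_force: [0.0, -0.5, -0.4]
opening: 0.0852
grip_force: 0.0
```

Run:
```python
from h import *
s=robot.sense();print(s['eef_pos'],np.degrees(s['ee_rot']),s['opening'],s['wrist_force'])
im,P=look('wrist','w6.png')
for n in ('cover','pad','die','comb_a'):
  for r in robot.silhouettes(n,'wrist'): print(n,round(r['conf'],2),r['extent'],rect(P,r['region'],-.01,.04))
look('top','top6.png')
```

```text
[0.41280888 0.22372431 0.19406016] [-1.79976741e+02 -5.64210755e-02 -1.24478728e+01] 0.08523829485811599 [ 0.03698193 -0.54789737 -0.38496937]
cover 0.86 [207.6, 230.6, 338.9, 339.4] (array([329.1, 286.2]), 118.1, 89.9, -78.8, 7.8, 8316)
pad 0.74 [191.8, 213.0, 349.8, 344.3] (array([328.7, 286.8]), 142.9, 110.3, -78.9, 1.8, 3840)
die 0.82 [274.5, 0.0, 411.6, 216.2] (array([483.4, 183.1]), 190.7, 110.7, -15.6, 26.7, 24807)
die 0.7 [204.7, 229.8, 336.5, 337.1] (array([329.2, 286.8]), 119.3, 89.6, -78.8, 7.8, 8368)
die 0.27 [123.1, 18.5, 191.6, 110.2] (array([557.4, 336.5]), 74.6, 49.3, -41.3, 26.6, 3291)
comb_a 0.92 [158.4, 133.9, 216.5, 217.1] (array([459.9, 339.5]), 74.0, 51.1, 2.7, 26.6, 2479)
comb_a 0.6 [125.5, 16.1, 194.8, 109.8] (array([558.2, 337.5]), 73.9, 51.9, -41.3, 26.6, 3235)
```

View pics/w6.png

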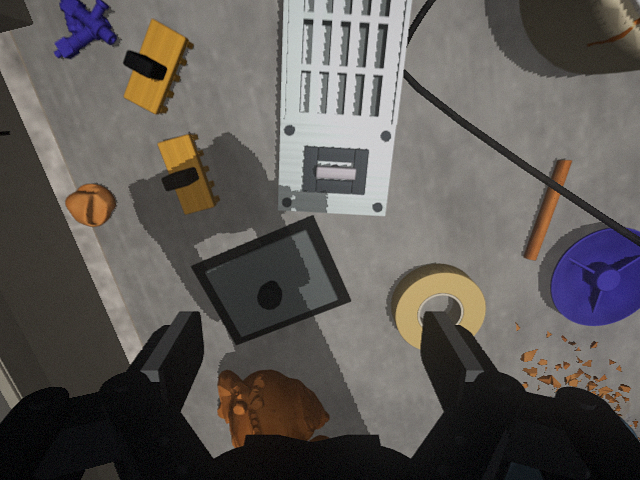

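The cover sits centred on the pad (centre within 1 mm), and the bays are open at (350,50). Next I'll look at them from above.

drive_tool(
  steps="4 -2 0 -3; 8 -4 0 -4.5; 11.5 -5.5 0 -4.5; 11.5 -5.5 0 -4.5; 11.5 -5.5 0 -4.5; 11.5 -5.5 0 -4.5",
)

```text
time_s: 12.95
eef_pos: [0.5253, 0.1705, 0.1934]
ee_rot: [3.142, 0.0, -0.291]
wrist_force: [-0.1, -0.6, -0.3]
opening: 0.0853
grip_force: 0.0
```

```bash
cat > bays.py <<'E'
from h import *
from scipy.optimize import minimize
from scipy.spatial import cKDTree
def fit_bays(P,c0=(.5355,.171),yaw0=73.6):
    """fit 15-slot template on the die's top face; returns bay_1 centre (m), yaw (deg) of die x"""
    k=(P[...,2]>.022)&(P[...,2]<.031); p=P[k][:,:2]
    p=p[np.linalg.norm(p-c0,axis=1)<.09]
    g=.0005; N=400
    H=np.zeros((N,N),np.float32); ij=np.round((p-np.array(c0))/g+N/2).astype(int)
    ok=((ij>=0)&(ij<N)).all(1); H[ij[ok,1],ij[ok,0]]=1
    H=cv2.GaussianBlur(cv2.morphologyEx(H,cv2.MORPH_CLOSE,np.ones((5,5))),(0,0),2)
    xs=np.arange(-3.5,3.6,.5)/1000; ys=np.arange(-16,16.1,.5)/1000
    X,Y=np.meshgrid(xs,ys); S=np.concatenate([np.stack([X.ravel()+a*.015,Y.ravel()+b*.038],1) for a in range(-2,3) for b in (-1,0,1)])
    X,Y=np.meshgrid(np.array([-1,1])*.0075,ys)
    F=np.concatenate([np.stack([X.ravel()+a*.015,Y.ravel()+b*.038],1) for a in range(-2,3) for b in (-1,0,1)])
    xx=np.arange(-33,33.1,.5)/1000
    F=np.concatenate([F]+[np.stack([xx,0*xx+b],1) for b in (-.057,-.019,.019,.057)]) 
    def f(v):
        a=np.radians(v[2]); Rm=np.array([[np.cos(a),-np.sin(a)],[np.sin(a),np.cos(a)]])
        def samp(q): 
            q=(q@Rm.T+v[:2]/1000)/g+N/2
            return cv2.remap(H,q[:,:1].astype(np.float32),q[:,1:].astype(np.float32),cv2.INTER_LINEAR).mean()
        return samp(S)-samp(F)
    best=min((minimize(f,[dx,dy,yaw0],method='Nelder-Mead',options=dict(initial_simplex=[[dx,dy,yaw0],[dx+2,dy,yaw0],[dx,dy+2,yaw0],[dx,dy,yaw0+2]])) for dx in (-6,-3,0,3,6) for dy in (-6,-3,0,3,6)),key=lambda r:r.fun)
    return np.array(c0)+best.x[:2]/1000,best.x[2],best.fun
E
python3 - <<'E'
from bays import *
s=robot.sense();print(s['eef_pos'],np.degrees(s['ee_rot']),s['time_s'])
im,P=look('wrist','w7.png')
print(fit_bays(P))
for r in robot.silhouettes('die','wrist'): print(rect(P,r['region'],.02,.035))
for r in robot.silhouettes('comb_a','wrist'): print(round(r['conf'],2),r['extent'],rect(P,r['region'],.02,.035),rect(P,r['region'],.045,.07))
E
```

```text
[0.52528674 0.1704894  0.19341805] [ 1.79998651e+02  2.08632101e-02 -1.66993900e+01] 12.95
(array([0.53717661, 0.17014479]), np.float64(74.30999286725645), np.float64(-0.9092145562171936))
(array([497.2, 181.5]), 202.8, 100.3, -15.7, 27.0, 17257)
0.91 [116.3, 179.2, 178.5, 256.2] (array([553.6, 327.7]), 68.6, 30.7, -40.9, 26.7, 1847) (array([553.9, 327.2]), 22.5, 12.0, 50.1, 56.1, 485)
0.75 [152.9, 264.9, 208.7, 330.1] (array([462.8, 329.4]), 68.2, 31.0, 3.0, 26.7, 1206) (array([464.4, 329.3]), 21.8, 9.5, -86.0, 56.0, 259)
```

View pics/w7.png

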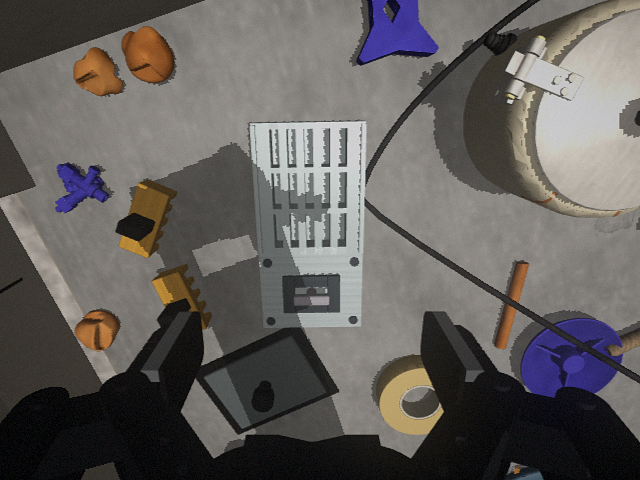

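The image shows all three bays empty at (308,185), the post at (310,295) and two combs at (147,218) and (180,298). The slot template fits well, so I'll go to the first comb.

drive_tool(
  steps="0 3 0 10; 0.5 6 0 20; 1 9 0 30; 1.5 11 -2 40; 1.5 13 -4 50; 1.5 14 -6 60; 1.5 14 -7 66; 1.5 14 -7 66; 1.5 14 -7 66; 1.5 14 -7 66",
)

```text
time_s: 14.35
eef_pos: [0.5418, 0.3098, 0.1245]
ee_rot: [3.141, -0.001, 0.858]
wrist_force: [0.6, -0.4, 0.3]
opening: 0.0853
grip_force: 0.0
```

```bash
cat > comb.py <<'E'
from h import *
def combs(zoff=0.):
    s=robot.sense();print(s['eef_pos'].round(4),np.degrees(s['ee_rot']).round(1),s['time_s'],s['wrist_force'].round(1))
    im,P=look('wrist','last.png')
    for r in robot.silhouettes('comb_a','wrist'):
        m=r['region']; print(round(r['conf'],2),np.round(r['extent']),'bar',rect(P,m,.022+zoff,.031+zoff),'rib',rect(P,m,.053+zoff,.062+zoff))
    return im,P
E
python3 -c "
from comb import *
combs()"
```

```text
[0.5418 0.3098 0.1245] [ 1.80e+02 -1.00e-01  4.92e+01] 14.35 [ 0.6 -0.4  0.3]
0.93 [264. 173. 354. 220.] bar (array([553.5, 327.9]), 67.9, 30.0, -40.9, 26.8, 3173) rib (array([553.3, 327.9]), 22.1, 11.4, 49.4, 56.6, 578)
0.92 [179. 223. 262. 309.] bar (array([462.3, 329.6]), 69.0, 30.2, 2.6, 26.7, 2235) rib (array([462.7, 329.6]), 22.1, 12.7, -87.9, 56.5, 506)
```

drive_tool(
  steps="1.15 1.8 -3 0; 1.15 1.8 -7 0; 1.15 1.8 -10 0; 1.15 1.8 -12 0; 1.15 1.8 -12.8 0; 1.15 1.8 -12.8 0; 1.15 1.8 -12.8 0",
)

```text
time_s: 15.32
eef_pos: [0.5539, 0.3282, -0.003]
ee_rot: [3.14, -0.002, 0.859]
wrist_force: [0.3, 0.0, 0.6]
opening: 0.0855
grip_force: 0.0
```

drive_tool(
  steps="0 0 0 0; 0 0 0 0; 0 0 0 0; 0 0 0 0; 0 0 0 0; 0 0 1 0; 0 0 4 0; 0 0 8 0; 0 0 10 0; 0 0 10 0",
  grip=0,
)

```text
time_s: 16.58
eef_pos: [0.5539, 0.3282, 0.0973]
ee_rot: [3.14, -0.003, 0.859]
wrist_force: [-0.2, -0.4, -1.6]
opening: 0.0112
grip_force: 59.8
```

drive_tool(
  steps="0.5 -3 0 -10; 0.8 -6 0 -20; 1 -9 0 -30; 1.5 -12 0 -40; 2 -14.5 0 -50; 2 -16.8 0 -60; 2 -16.8 -2 -64.8; 2 -16.8 -4 -64.8; 2 -16.8 -4.5 -64.8; 2 -16.8 -4.5 -64.8",
)

```text
time_s: 17.82
eef_pos: [0.5722, 0.16, 0.0495]
ee_rot: [3.141, 0.002, -0.271]
wrist_force: [-0.2, 0.3, -1.2]
opening: 0.011
grip_force: 59.7
```

```bash
python3 -c "
from bays import *
from comb import *
z=robot.sense()['eef_pos'][2]+.003
im,P=combs(z)
print(fit_bays(P,(.537,.170)))"
```

```text
[0.5722 0.16   0.0495] [ 1.80e+02  1.00e-01 -1.55e+01] 17.825 [-0.2  0.3 -1.2]
0.83 [235. 256. 393. 376.] bar (array([572.8, 160.2]), 68.2, 30.6, 74.7, 80.5, 6280) rib (array([573.9, 166.3]), 24.9, 23.3, 79.8, 110.5, 1766)
0.79 [ 82. 399. 122. 434.] bar None rib None
(array([0.53678392, 0.17019029]), np.float64(74.33677544231739), np.float64(-0.25867944955825806))
```

View pics/last.png

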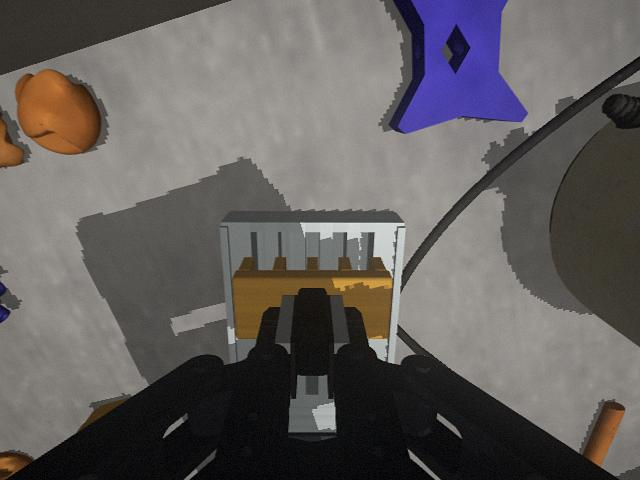

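The comb is held over the far bay with its teeth in line with the slots, off by under 1 mm. I'll correct that and lower it.

drive_tool(
  steps="0.08 -0.03 -1 -0.4; 0.08 -0.03 -2 -0.4; 0.08 -0.03 -2.5 -0.4; 0.08 -0.03 -3 -0.4; 0.08 -0.03 -3.3 -0.4; 0.08 -0.03 -3.3 -0.4",
)

```text
time_s: 18.68
eef_pos: [0.5735, 0.1594, 0.0173]
ee_rot: [3.141, 0.0, -0.279]
wrist_force: [-0.4, 0.0, -1.2]
opening: 0.0113
grip_force: 59.7
```

No contact at 8 mm depth, so it has entered the slots. I'll continue down.

drive_tool(
  steps="0 0 -0.3 0; 0 0 -0.6 0; 0 0 -0.9 0; 0 0 -1.05 0; 0 0 -1.1 0; 0 0 -1.1 0",
)

```text
time_s: 19.42
eef_pos: [0.5737, 0.1595, 0.0065]
ee_rot: [-3.142, -0.0, -0.279]
wrist_force: [-0.4, -0.4, -1.4]
opening: 0.0113
grip_force: 59.7
```

drive_tool(
  steps="0 0 -0.1 0; 0 0 -0.15 0; 0 0 -0.2 0; 0 0 -0.2 0",
)

```text
time_s: 19.92
eef_pos: [0.5738, 0.1594, 0.0056]
ee_rot: [3.141, -0.0, -0.279]
wrist_force: [-3.0, -0.4, 7.4]
opening: 0.0109
grip_force: 61.0
```

drive_tool(
  steps="0 0 0 0; 0 0 0 0; 0 0 0 0; 0 0 0 0; 0 0 2 0; 0 0 6 0; 0 0 10 0; -1 3 13 0; -1 3 13 0",
  grip=1,
)

```text
time_s: 21.05
eef_pos: [0.5657, 0.1911, 0.1393]
ee_rot: [-3.138, -0.007, -0.277]
wrist_force: [-0.7, -0.3, 0.3]
opening: 0.0853
grip_force: 0.0
```

```bash
python3 -c "
from bays import *
from comb import *
im,P=combs(.010)
print(fit_bays(P,(.537,.170)))"
```

```text
[0.5657 0.1911 0.1393] [-179.8   -0.4  -15.8] 21.05 [-0.7 -0.3  0.3]
0.7 [307. 180. 397. 226.] bar (array([574.3, 159.3]), 66.5, 29.7, 74.0, 36.7, 2854) rib (array([574.5, 159.8]), 21.7, 11.9, -16.3, 66.5, 548)
0.64 [190. 321. 228. 400.] bar (array([463.7, 318.5]), 10.8, 2.4, 9.7, 36.5, 68) rib None
(array([0.53710462, 0.17020804]), np.float64(74.03816120074785), np.float64(-0.7004364132881165))
```

drive_tool(
  steps="0 1 0 10; -1 3 0 20; -2 5 0 30; -4 7 0 40; -6 9 0 50; -8 11 0 60; -10 12 0 70; -11 12 0 80; -11 12 0 90; -11 12 0 100; -11 12 -2 108.5; -11 12 -2 108.5",
)

```text
time_s: 22.65
eef_pos: [0.4518, 0.308, 0.1116]
ee_rot: [-3.136, 0.002, 1.612]
wrist_force: [0.1, -0.6, 0.2]
opening: 0.0855
grip_force: 0.0
```

```bash
python3 -c "
from comb import *
im,P=combs()"
```

```text
[0.4518 0.308  0.1116] [-1.797e+02  1.000e-01  9.240e+01] 22.65 [ 0.1 -0.6  0.2]
0.77 [281. 176. 375. 228.] bar (array([462.3, 329.6]), 68.0, 30.3, 2.8, 26.7, 3408) rib (array([462.1, 330.3]), 20.8, 11.5, -87.1, 56.6, 614)
```

Comb 1 is home: its bar is 10 mm above where it sat on the bench, as it should be. Now comb 2.

drive_tool(
  steps="1.05 2.15 -3 0.3; 1.05 2.15 -6 0.3; 1.05 2.15 -9 0.3; 1.05 2.15 -10.8 0.3; 1.05 2.15 -11.4 0.3; 1.05 2.15 -11.4 0.3; 1.05 2.15 -11.4 0.3",
)

```text
time_s: 23.62
eef_pos: [0.4651, 0.3314, 0.0018]
ee_rot: [3.139, -0.001, 1.62]
wrist_force: [0.3, -0.3, 0.3]
opening: 0.0852
grip_force: 0.0
```

drive_tool(
  steps="0 0 0 0; 0 0 0 0; 0 0 0 0; 0 0 0 0; 0 0 0 0; 0 0 1 0; 0 0 4 0; 0 0 8 0; 0 0 11 0; 0 0 11 0",
  grip=0,
)

```text
time_s: 24.88
eef_pos: [0.466, 0.3318, 0.1136]
ee_rot: [3.136, -0.002, 1.62]
wrist_force: [-0.1, -0.4, -1.6]
opening: 0.011
grip_force: 60.0
```

drive_tool(
  steps="1 -2 0 10; 2 -4 0 20; 3 -6 0 30; 4 -8 0 40; 5 -10 0 50; 5.5 -12 0 60; 6.5 -14 0 70; 7 -16 0 71.6; 7.1 -16.2 -2 71.6; 7.1 -16.2 -4.5 71.6; 7.1 -16.2 -4.5 71.6; 7.1 -16.2 -4.5 71.6",
)

```text
time_s: 26.38
eef_pos: [0.5347, 0.1694, 0.065]
ee_rot: [-3.141, -0.001, 2.87]
wrist_force: [0.7, -0.5, -1.6]
opening: 0.0106
grip_force: 59.9
```

```bash
python3 -c "
from bays import *
from comb import *
z=robot.sense()['eef_pos'][2]-.0015
im,P=combs(z)
print(fit_bays(P,(.537,.170)))
combs(.010)"
```

```text
[0.5347 0.1694 0.065 ] [-180.    -0.   164.4] 26.375 [ 0.7 -0.5 -1.6]
0.63 [233. 255. 391. 372.] bar (array([535.8, 169.2]), 68.3, 30.3, 74.4, 91.0, 5860) rib (array([535.5, 168.5]), 37.7, 23.1, 68.8, 121.0, 1625)
(array([0.53647923, 0.16999221]), np.float64(74.41010783103002), np.float64(-0.48431599140167236))
[0.5356 0.1693 0.0662] [1.800e+02 1.000e-01 1.644e+02] 26.475 [ 0.3 -0.7 -1.1]
0.73 [233. 258. 390. 373.] bar None rib (array([525.5, 172.2]), 65.0, 6.9, 74.3, 70.0, 187)
```

View pics/last.png

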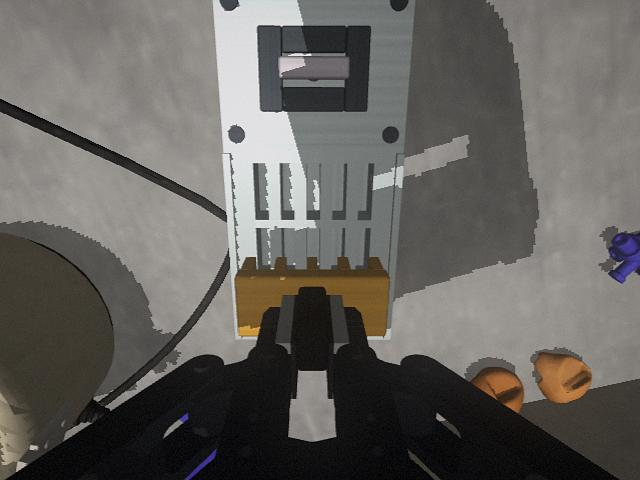

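The held comb lies over the middle bay; the remaining offset is about 1 mm in y.

drive_tool(
  steps="0 0.08 -1 0; 0 0.08 -2 0; 0 0.08 -3 0; 0 0.08 -3.5 0; 0 0.08 -4 0; 0 0.08 -4.3 0; 0 0.08 -4.3 0",
)

```text
time_s: 27.45
eef_pos: [0.5351, 0.1697, 0.0224]
ee_rot: [-3.142, -0.0, 2.87]
wrist_force: [0.1, 0.8, -1.1]
opening: 0.0109
grip_force: 59.9
```

drive_tool(
  steps="0 0 -0.3 0; 0 0 -0.6 0; 0 0 -0.8 0; 0 0 -1 0; 0 0 -1 0; 0 0 -1 0",
)

```text
time_s: 28.2
eef_pos: [0.5352, 0.1698, 0.0126]
ee_rot: [3.142, 0.0, 2.87]
wrist_force: [-1.3, -0.2, -1.2]
opening: 0.0106
grip_force: 59.9
```

drive_tool(
  steps="0 0 -0.1 0; 0 0 -0.2 0; 0 0 -0.25 0; 0 0 -0.25 0; 0 0 -0.25 0",
)

```text
time_s: 28.82
eef_pos: [0.5352, 0.1698, 0.0106]
ee_rot: [-3.141, -0.0, 2.87]
wrist_force: [-3.6, -1.5, 4.6]
opening: 0.0106
grip_force: 60.9
```

drive_tool(
  steps="0 0 -0.1 0; 0 0 -0.1 0; 0 0 -0.1 0",
)

```text
time_s: 29.2
eef_pos: [0.5352, 0.1697, 0.0106]
ee_rot: [-3.141, -0.001, 2.87]
wrist_force: [-7.4, -1.9, 12.8]
opening: 0.0108
grip_force: 62.0
```

drive_tool(
  steps="0 0 0 0; 0 0 0 0; 0 0 0 0; 0 0 0 0; 0 0 2 0; 0 0 6 0; 0 0 10 0; 1 -3 13 0; 1 -3 13 0; 1 -3 13 0",
  grip=1,
)

```text
time_s: 30.45
eef_pos: [0.5444, 0.14, 0.1387]
ee_rot: [3.142, -0.001, 2.869]
wrist_force: [-0.8, -0.5, -0.6]
opening: 0.0853
grip_force: 0.0
```

```bash
python3 -c "
from bays import *
from comb import *
im,P=combs(.010)
print(fit_bays(P,(.537,.170)))
for n in ('die','cap','post'):
  for r in robot.silhouettes(n,'wrist'): print(n,round(r['conf'],2),np.round(r['extent']),rect(P,r['region'],.02,.033),rect(P,r['region'],.042,.05))
im,P=look('top','top8.png')
for n in ('comb_a','cap','cover'):
  for r in robot.silhouettes(n,'top'): print(n,round(r['conf'],2),np.round(r['extent']),rect(P,r['region'],-.02,.07))
"
```

```text
[0.5444 0.14   0.1387] [ 1.800e+02 -1.000e-01  1.644e+02] 30.45 [-0.8 -0.5 -0.6]
0.76 [302. 180. 392. 230.] bar (array([536.8, 169.7]), 67.2, 30.2, 74.5, 36.7, 2900) rib (array([536.5, 169.5]), 21.8, 11.9, -16.7, 66.5, 555)
0.75 [302. 230. 393. 280.] bar (array([573.7, 160.1]), 67.4, 30.4, 74.1, 36.7, 2675) rib (array([565.5, 162.1]), 38.0, 12.1, -16.3, 66.5, 490)
(array([0.53787719, 0.16988014]), np.float64(74.90493325403943), np.float64(-0.4903447926044464))
die 0.93 [275.   1. 427. 272.] (array([500.5, 180.1]), 195.3, 100.4, -15.7, 26.9, 23919) (array([438.8, 197.4]), 33.6, 10.1, 74.5, 46.1, 940)
post 0.77 [278.   1. 431. 270.] (array([500.5, 180.1]), 195.3, 100.3, -15.7, 26.9, 23760) (array([438.8, 197.4]), 33.6, 10.1, 74.5, 46.1, 940)
comb_a 0.82 [414. 252. 445. 268.] (array([ 407.4, -158. ]), 73.6, 34.2, 72.9, 28.3, 427)
comb_a 0.75 [275. 201. 300. 213.] (array([538.1, 167.5]), 65.5, 22.3, 80.2, 39.9, 188)
comb_a 0.16 [251. 197. 312. 264.] (array([496.4, 203.5]), 186.8, 78.4, -40.7, 28.3, 241)
cap 0.66 [428. 205. 460. 238.] (array([ 500.9, -198.8]), 73.4, 68.4, 0.2, 10.9, 721)
cover 0.72 [212. 274. 265. 318.] (array([332.1, 283.8]), 112.2, 85.4, -79.3, 9.4, 1658)
```

Combs 1 and 2 are home. The third comb has been knocked about 2 cm, to about (407,-158), so I'll go look from near.

drive_tool(
  steps="-1 -2 5 0; -3 -7 8 0; -6 -13 8 0; -8 -19 8 0; -10 -25 7 0; -11.3 -30.5 4 0; -11.3 -30.5 0 0; -11.3 -30.5 -1 0; -11.3 -30.5 -1 0; -11.3 -30.5 -1 0",
)

```text
time_s: 32.15
eef_pos: [0.4334, -0.1652, 0.1308]
ee_rot: [-3.141, 0.003, 2.871]
wrist_force: [-0.1, -0.3, -0.7]
opening: 0.0856
grip_force: 0.0
```

```bash
python3 -c "
from comb import *
im,P=combs()"
```

```text
[ 0.4334 -0.1652  0.1308] [-179.9    0.2  164.5] 32.15 [-0.1 -0.3 -0.7]
0.74 [270. 155. 360. 206.] bar (array([ 405. , -153.5]), 67.6, 30.3, 73.2, 26.7, 3072) rib (array([ 404.6, -153.4]), 21.3, 11.9, -15.6, 56.5, 566)
```

drive_tool(
  steps="-2.85 1.18 -3 -0.8; -2.85 1.18 -7 -0.8; -2.85 1.18 -10 -0.8; -2.85 1.18 -12.4 -0.8; -2.85 1.18 -13.2 -0.8; -2.85 1.18 -13.2 -0.8; -2.85 1.18 -13.2 -0.8; -2.85 1.18 -13.2 -0.8",
)

```text
time_s: 33.25
eef_pos: [0.4044, -0.154, -0.002]
ee_rot: [-3.141, 0.002, 2.856]
wrist_force: [-0.5, 0.5, 0.3]
opening: 0.0855
grip_force: 0.0
```

drive_tool(
  steps="0 0 0 0; 0 0 0 0; 0 0 0 0; 0 0 0 0; 0 0 0 0; 0 0 1 0; 0 0 6 0; 0 0 12 0; 0 0 18 0; 0 0 22 0; 0 0 22 0",
  grip=0,
)

```text
time_s: 34.62
eef_pos: [0.4053, -0.1546, 0.2213]
ee_rot: [-3.139, 0.008, 2.856]
wrist_force: [-0.3, 0.1, -0.8]
opening: 0.011
grip_force: 59.0
```

drive_tool(
  steps="1 4 0 0; 2 9 0 0; 4 15 0 0; 6 21 0 0; 8 27 0 0.7; 9 31 -3 0.7; 9.5 33.5 -8 0.7; 9.5 33.5 -13 0.7; 9.5 33.5 -15.5 0.7; 9.5 33.5 -15.5 0.7; 9.5 33.5 -15.5 0.7; 9.5 33.5 -15.5 0.7",
)

```text
time_s: 36.12
eef_pos: [0.4998, 0.1816, 0.0636]
ee_rot: [3.14, 0.003, 2.868]
wrist_force: [0.3, 0.3, -0.3]
opening: 0.0112
grip_force: 59.2
```

```bash
python3 -c "
from bays import *
from comb import *
z=robot.sense()['eef_pos'][2]+.002
im,P=combs(z)
print(robot.sense()['eef_pos'])
m=np.ones((480,640),bool); print('post',rect(P,m&(np.linalg.norm(P[...,:2]-[.4388,.1974],axis=-1)<.03),.044,.049))
for r in robot.silhouettes('die','wrist'): print(rect(P,r['region'],.02,.033))
"
```

```text
[0.4998 0.1816 0.0636] [179.9   0.2 164.3] 36.125 [ 0.3  0.3 -0.3]
0.77 [231. 257. 391. 378.] bar (array([500.7, 181.6]), 68.3, 30.8, 73.9, 93.1, 5862) rib (array([500.6, 181.6]), 22.7, 10.7, -16.1, 123.0, 1674)
0.61 [299. 375. 329. 422.] bar None rib None
[0.49953239 0.18162111 0.06332806]
post (array([438.5, 197.5]), 33.8, 9.5, 74.2, 46.2, 1343)
(array([486.2, 183.9]), 178.7, 100.5, -15.7, 26.9, 29089)
```

View pics/last.png

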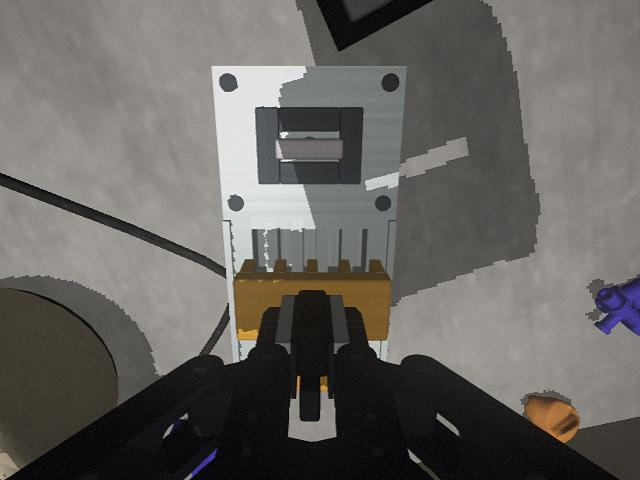

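drive_tool(
  steps="-0.03 -0.13 -1 0.4; -0.03 -0.13 -2 0.4; -0.03 -0.13 -3 0.4; -0.03 -0.13 -3.6 0.4; -0.03 -0.13 -4 0.4; -0.03 -0.13 -4.35 0.4; -0.03 -0.13 -4.35 0.4",
)

```text
time_s: 37.15
eef_pos: [0.4983, 0.1802, 0.0184]
ee_rot: [-3.141, -0.0, 2.875]
wrist_force: [-0.5, 0.7, -1.0]
opening: 0.0105
grip_force: 59.2
```

drive_tool(
  steps="0 0 -0.3 0; 0 0 -0.6 0; 0 0 -0.9 0; 0 0 -1.15 0; 0 0 -1.3 0; 0 0 -1.3 0; 0 0 -1.3 0",
)

```text
time_s: 38.02
eef_pos: [0.4982, 0.1802, 0.0071]
ee_rot: [-3.141, -0.001, 2.875]
wrist_force: [-7.3, -0.7, 14.0]
opening: 0.0106
grip_force: 61.5
```

drive_tool(
  steps="0 0 0 0; 0 0 0 0; 0 0 0 0; 0 0 0 0; 0 0 2 0; 0 0 6 0; 0 0 10 0; 1 -3 13 0; 1 -3 13 0; 1 -3 13 0",
  grip=1,
)

```text
time_s: 39.28
eef_pos: [0.5074, 0.1505, 0.1343]
ee_rot: [-3.141, -0.002, 2.875]
wrist_force: [-0.0, 0.7, -0.1]
opening: 0.0856
grip_force: 0.0
```

```bash
python3 -c "
from comb import *
im,P=combs(.010)
im,P=look('top')
for n in ('cap','cover'):
  for r in robot.silhouettes(n,'top'): print(n,round(r['conf'],2),np.round(r['extent']),rect(P,r['region'],-.02,.07),rect(P,r['region'],.035,.07))
"
```

```text
[0.5074 0.1505 0.1343] [-1.800e+02 -1.000e-01  1.647e+02] 39.275 [-0.   0.7 -0.1]
0.87 [304. 276. 388. 329.] bar (array([573.7, 159.7]), 68.0, 30.7, 73.9, 36.7, 2498) rib (array([565. , 162.1]), 40.8, 12.2, -15.2, 66.5, 459)
0.67 [301. 229. 389. 286.] bar (array([536.5, 169.9]), 67.4, 30.2, 74.5, 36.8, 2705) rib (array([536.5, 169.6]), 22.0, 12.0, -15.5, 66.5, 487)
0.63 [301. 180. 394. 233.] bar (array([499.8, 180.2]), 67.4, 30.2, 74.8, 36.8, 2993) rib (array([499.9, 180. ]), 22.2, 12.1, -15.1, 66.6, 564)
cap 0.68 [430. 210. 458. 232.] (array([ 499.7, -200.5]), 69.8, 65.8, -45.8, 11.4, 650) (array([ 499.9, -199.3]), 61.3, 12.9, -20.2, 47.7, 165)
cover 0.38 [261. 221. 308. 236.] (array([487.2, 174.3]), 95.6, 30.8, -88.6, 28.0, 292) (array([490.3, 172.9]), 82.4, 15.2, 85.9, 35.8, 10)
```

drive_tool(
  steps="0 -2 6 0; 0 -7 8 0; 0 -13 8 0; 0 -19 8 0; 1 -25 8 0; 1.5 -31 7 0; 2 -36 3 0; 2 -36.5 0 0; 2 -36.5 0 0; 2 -36.5 0 0",
)

```text
time_s: 40.78
eef_pos: [0.5289, -0.2144, 0.1366]
ee_rot: [-3.141, 0.001, 2.876]
wrist_force: [0.7, 0.4, 0.9]
opening: 0.0853
grip_force: 0.0
```

```bash
cat > cap.py <<'E'
from h import *
def cap(zb=0.,save='cap.png'):
    s=robot.sense();print(s['eef_pos'].round(4),np.degrees(s['ee_rot']).round(1))
    im,P=look('wrist',save)
    for r in robot.silhouettes('cap','wrist'):
        m=r['region']; print(round(r['conf'],2),np.round(r['extent']),'disc',rect(P,m,.004+zb,.014+zb),'bar',rect(P,m,.044+zb,.053+zb))
        p=P[m&(P[...,2]>.006+zb)&(P[...,2]<.013+zb)]
        if len(p)>50: print('circle',cv2.minEnclosingCircle((p[:,:2]*1000).astype(np.float32)))
    return im,P
E
python3 -c "
from cap import *
cap()"
```

```text
[ 0.5289 -0.2144  0.1366] [-1.800e+02  1.000e-01  1.648e+02]
0.88 [276. 128. 364. 221.] disc (array([ 497.9, -198.5]), 69.3, 67.6, 71.6, 8.8, 3885) bar (array([ 498. , -198.6]), 60.3, 12.0, -20.9, 47.5, 1436)
circle ((498.7010803222656, -198.85894775390625), 34.84910202026367)
```

View pics/cap.png

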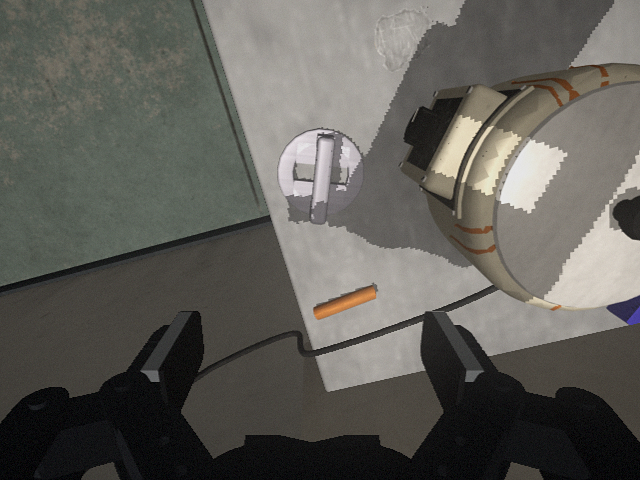

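All three combs are home with bars at 36.7 mm. The cap is at (320,175) with its handle upright. The pot's box at (405,165) is about 70 mm away, so I'll approach with the fingers partly open.

drive_tool(
  steps="-1.5 0.8 0 -3; -3.07 1.57 -2 -5.7; -3.07 1.57 -6 -5.7; -3.07 1.57 -9 -5.7; -3.07 1.57 -12 -5.7; -3.07 1.57 -13.8 -5.7; -3.07 1.57 -14.6 -5.7; -3.07 1.57 -14.6 -5.7; -3.07 1.57 -14.6 -5.7",
  grip=0.45,
)

```text
time_s: 42.0
eef_pos: [0.4985, -0.1996, -0.0093]
ee_rot: [-3.141, 0.002, 2.776]
wrist_force: [0.1, 0.2, -0.1]
opening: 0.038
grip_force: 0.0
```

drive_tool(
  steps="0 0 0 0; 0 0 0 0; 0 0 0 0; 0 0 0 0; 0 0 1 0; 0 0 5 0; 0 0 11 0; 0 0 17 0; 0 0 22 0; 0 0 23 0; 0 0 23 0",
  grip=0,
)

```text
time_s: 43.38
eef_pos: [0.4974, -0.1989, 0.2194]
ee_rot: [-3.142, 0.0, 2.776]
wrist_force: [0.3, 1.2, -1.7]
opening: 0.0109
grip_force: 58.6
```

drive_tool(
  steps="-1 5 0 0; -2 10 0 0; -2.5 15 0 0; -3 20 0 0; -3.5 25 0 2; -4 30 0 4; -5 35 0 5.3; -5.9 39.6 -2 5.3; -5.9 39.6 -7 5.3; -5.9 39.6 -12 5.3; -5.9 39.6 -14.5 5.3; -5.9 39.6 -14.5 5.3",
)

```text
time_s: 44.88
eef_pos: [0.4345, 0.1962, 0.0701]
ee_rot: [-3.137, -0.009, 2.868]
wrist_force: [0.2, 0.3, 0.0]
opening: 0.0108
grip_force: 58.8
```

drive_tool(
  steps="0 0 0 0; 0 0 0 0",
)

```text
time_s: 45.12
eef_pos: [0.4396, 0.1971, 0.0758]
ee_rot: [3.141, 0.002, 2.868]
wrist_force: [-0.7, -0.4, 0.0]
opening: 0.0113
grip_force: 58.8
```

```bash
python3 -c "
from cap import *
zb=robot.sense()['eef_pos'][2]+.0095; print(zb)
im,P=cap(zb,'cap2.png')
D=P[(P[...,2]>.04)&(P[...,2]<.05)]; print(len(D))
for r in robot.silhouettes('die','wrist'): print(np.round(r['extent']),rect(P,r['region'],.02,.033))
"
```

```text
0.08528304361058185
[0.4396 0.1971 0.0758] [1.799e+02 1.000e-01 1.643e+02]
0.9 [240. 222. 387. 410.] disc (array([433.2, 199.2]), 69.4, 55.9, 73.5, 94.2, 7614) bar (array([441.2, 203.6]), 61.7, 25.0, -15.3, 133.0, 4455)
circle ((439.51593017578125, 197.37814331054688), 34.84531021118164)
2100
[225. 173. 396. 364.] (array([459.5, 191.6]), 123.8, 100.4, -15.6, 26.9, 11004)
```

View pics/cap2.png

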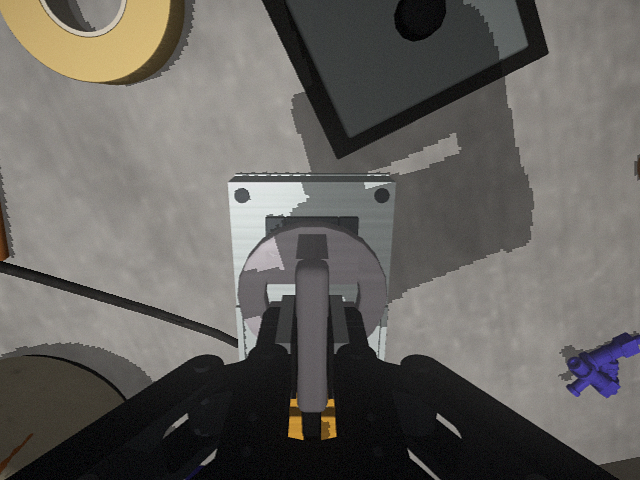

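The cap sits over the post, within 1 mm of centre. Lowering it past the cross-bar.

drive_tool(
  steps="-0.08 0 -1 0; -0.08 0 -2 0; -0.08 0 -3 0; -0.08 0 -3.6 0; -0.08 0 -4.2 0; -0.08 0 -4.7 0; -0.08 0 -4.7 0; -0.08 0 -4.7 0",
)

```text
time_s: 46.28
eef_pos: [0.4381, 0.197, 0.0277]
ee_rot: [3.141, 0.0, 2.868]
wrist_force: [-0.4, -1.1, -1.2]
opening: 0.0108
grip_force: 58.8
```

drive_tool(
  steps="0 0 -0.3 0; 0 0 -0.6 0; 0 0 -0.8 0; 0 0 -1 0; 0 0 -1 0; 0 0 -1 0",
)

```text
time_s: 47.02
eef_pos: [0.4383, 0.1971, 0.0183]
ee_rot: [3.141, 0.001, 2.868]
wrist_force: [-1.7, -0.1, 7.0]
opening: 0.011
grip_force: 59.9
```

drive_tool(
  steps="0 0 -0.1 0; 0 0 -0.1 0; 0 0 -0.1 0",
)

```text
time_s: 47.4
eef_pos: [0.4382, 0.1971, 0.0182]
ee_rot: [-3.141, -0.0, 2.868]
wrist_force: [-6.9, -1.4, 16.4]
opening: 0.0107
grip_force: 61.2
```

drive_tool(
  steps="0 0 -0.05 -10; 0 0 -0.05 -20; 0 0 -0.05 -30; 0 0 -0.05 -40; 0 0 -0.05 -50; 0 0 -0.05 -60; 0 0 -0.05 -70; 0 0 -0.05 -80; 0 0 -0.05 -90; 0 0 -0.05 -90; 0 0 -0.05 -90",
)

```text
time_s: 48.78
eef_pos: [0.4404, 0.1972, 0.0182]
ee_rot: [3.137, -0.002, 1.297]
wrist_force: [-0.8, -1.3, 11.8]
opening: 0.0108
grip_force: 60.6
```

drive_tool(
  steps="0 0 0.2 0; 0 0 0.3 0; 0 0 0.3 0",
)

```text
time_s: 49.15
eef_pos: [0.4384, 0.197, 0.0193]
ee_rot: [3.14, -0.001, 1.297]
wrist_force: [1.5, -0.1, 3.7]
opening: 0.0107
grip_force: 59.4
```

drive_tool(
  steps="0 0 0 0; 0 0 0 0; 0 0 0 0; 0 0 0 0; 0 0 3 0; 0 0 8 0; -2 -6 13 0; -2 -6 15 0; -2 -6 15 0; -2 -6 15 0",
  grip=0.55,
)

```text
time_s: 50.4
eef_pos: [0.4172, 0.1371, 0.1679]
ee_rot: [-3.14, 0.0, 1.297]
wrist_force: [-0.2, 0.3, -0.9]
opening: 0.0473
grip_force: 0.0
```

```bash
python3 -c "
from cap import *
im,P=cap(.0305,'cap3.png')
for n in ('comb_a','cover','pad'):
  for r in robot.silhouettes(n,'wrist'): print(n,round(r['conf'],2),np.round(r['extent']),rect(P,r['region'],-.01,.04))
"
```

```text
[0.4172 0.1371 0.1679] [-179.9    0.    74.3]
0.76 [272.  86. 362. 184.] disc (array([437.8, 197.1]), 68.4, 67.6, -15.1, 39.2, 4155) bar (array([438.4, 196.9]), 61.6, 11.5, 74.3, 77.9, 1597)
circle ((438.3608703613281, 196.89279174804688), 34.87031555175781)
comb_a 0.95 [469.  88. 533. 176.] (array([575.8, 159.4]), 67.4, 35.8, 74.2, 36.6, 3230)
comb_a 0.76 [420.  85. 477. 180.] (array([540.4, 168.1]), 69.8, 40.9, 72.5, 36.6, 3245)
comb_a 0.66 [378.  87. 423. 178.] (array([502.8, 179.8]), 68.7, 37.3, 74.6, 36.6, 3089)
cover 0.94 [ 72.   1. 243. 150.] (array([330.8, 285.2]), 115.6, 86.1, -79.0, 7.8, 14707)
pad 0.83 [ 54.   0. 255. 167.] (array([329.5, 286.3]), 141.2, 106.5, -79.0, 1.7, 4736)
```

View pics/cap3.png

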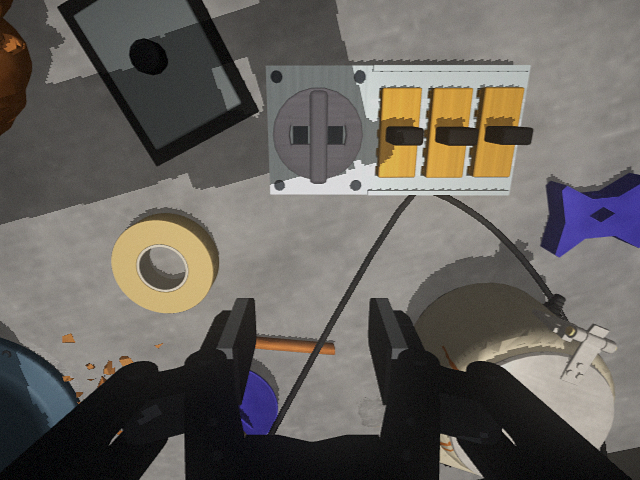

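The cap is locked at (317,135): its disc top is 2.5 mm above the home height and the handle runs along die x. The three combs are seated at (400–500,132) and the cover is on the pad. Handing in.

```bash
python3 -c "
from rig import robot
print(robot.sign_off())"
```

```text
the job is handed in; nothing more can be done
None
```

The job is handed in: the cover lies knob up on the pad, all three combs are fully home in their bays, and the cap is locked under the cross-bar, all checked in the last camera view.

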